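# Stand the glue brush back in its tilted holder, bristles up

## Robot

A 6-joint arm with a two-finger parallel gripper is mounted at the origin on the work surface. World frame = base frame: x ahead of the robot, y to its left, z up, the work surface at z = 0. Lengths are in m, angles in rad, forces in N, time in s.
With the tool pointing down it reaches from about 0.25 to 0.775 m from the base axis. Payload 4 kg.
Tool frame: the origin (TCP) lies midway between the tips of the shut fingers; the grasp point (between the pads) lies 19 mm behind it (robot.tcp_to_grasp is the distance from the TCP to the grasp point, in m); z points along the fingers, y is the line along which they close (so a half turn about z gives the same grasp; the last joint's range is limited). The gripper opens to 94 mm and grips with 3 to 60 N. Pads are 16 mm wide; open, the fingers measure 119 mm over their backs; the gripper's body (75 mm by 177 mm) begins 78 mm behind the grasp point.
Start: joints at [1.097, 0.087, 1.371, -0, 1.684, -0.103], TCP at [0.199, 0.513, 0.206] pointing down, gripper open.
Joint ranges: [-3.1, 3.1], [-0.76, 2.03], [0.27, 2.55], [-1.08, 4.22], [0.17, 2.65], [-2.57, 2.57]. Speed limits (rad/s): [2.79, 2.79, 3.14, 3.14, 3.14, 3.14].

## Interface

Orientations are given as [roll, pitch, yaw] about the fixed x, y, z axes, in that order (R = Rz(yaw) Ry(pitch) Rx(roll)).
In Python, from bench import robot, viewer gives the robot as it stands. The module is installed in compiled form; this text tells all that it offers.
- The arm moves only by the shell command python3 -m handwheel 'ROWS' [OPENING]. ROWS is JSON, a list of rows, each a list of 6 numbers: the shift along the tool's x, y, z in units of 0.2 m (1.0 is 0.2 m), then the turn, a rotation vector about the tool's x, y, z in units of 30 degrees (1.0 is 30 degrees). In form: [[x, y, z, wx, wy, wz], ...]. A call has 1 to 10 rows; each row is the pose to reach, as a shift and turn from the pose commanded when the call began, along the tool's axes at that moment; what a row does not reach only later rows make up. A row lasts 1/12 s, in which the tool goes at most 41.7 mm and 7.16 degrees, less where a joint would pass 70% of its speed; a pose out of reach is approached as far as the arm can. A call with a number of a shift or a turn outside -1 to 1 is refused whole. A call with a gripper value outside its range is refused whole. OPENING is the gripper's target within -1 to 1 (shut at 1, half-way at 0, fully open at -1), set as the call begins (- or left out, the last holds). The fingers move at their own pace and stop on an object; the grip force is fixed at half the most. Time passes only in rows, so rows that repeat a pose let the fingers close. It gives the time, the measured TCP pose, the force, the opening and the grip force at its end, in the units of the state.
- robot.get_obs(): the state, without advancing time (a new reading comes with each control period).
- viewer.snapshot(name): name is "side" or "top" or "wrist"; returns the picture (480x640x3 uint8, red, green, blue); there is no depth.
- viewer.calibration(name): a dict with "fx", "fy", "cx", "cy" (pixels), "k1" (the pictures are not rectified: a ray, as slopes to the right and down, at radius r is drawn at 1 + k1 r^2 times it, then the intrinsics apply), "R" (3x3) and "t" (3): a world point X has camera coordinates R X + t. Camera axes: x right, y down, z forward; pixel columns grow to the right and rows downward; lengths in m; the calibration is good to about 2 mm. A picture is of the moment at which its call begins: read the wrist's pose just before it. calibration takes no time and is no camera call; for the wrist camera it gives the pose at the moment of the call.
- robot.close_job(): hands the job in; it is judged then, once.
The state is a dict: "time": time; "joint_positions": joint angles; "qvel": joint speeds; "joint_torque": joint torques, N m; "tool_pos": TCP position; "ee_rot": TCP orientation; "wrist_force": force on the tool from outside, world axes, zero at the start; "wrist_torque": the same for the moment, N m; "width": finger opening in m; "finger_force": force on a finger pad.
Only numpy, scipy, OpenCV 4.12 (cv2) and the standard library are available. Lean on these libraries where they do the work, as an engineer would, in place of code of your own. Each camera call takes 0.05 s, during which the arm holds its last target. There are 200 camera calls.

## Task

The flat glue brush was put away bristles-down in the tilted metal holder, which ruins the bristles. Pull it out, turn it end for end (lay it on the clear rubber mat to change your grip) and put it back handle-down, its handle end resting on the bottom of the holder and the bristles sticking out of the mouth. Seat it gently, without ramming it, let go, and leave everything else on the bench where it is.

Things in the scene. Friction and masses are not known exactly. Their poses are not given: they have to be found in the camera images.
- brush: Flat glue brush, rigid, loose, 190 mm long, about 130 g (0.7 to 1.35 times). Origin on the centre line at mid-length and near the balance; +x to the bristles, y across the width, z through the thickness. x -95 to 25 mm: wooden handle 24 wide, 18 thick; 25 to 53: steel ferrule 44 wide, 18 thick; 53 to 95: black bristle block 50 wide, 16 thick. Starts bristle end down in the pocket.
- handle_end (a point): Centre of the end face of the brush handle. At the start about 85 mm of handle project from the pocket, flat along its lower wall. That stretch must go inside once reversed, so the brush has to be regripped nearer the bristles.
- bristle_end (a point): Centre of the end face of the bristles.
- ferrule (a point): Centre of the ferrule, 39 mm from the brush origin towards the bristles, 134 mm from the handle end: a good second grip (44 mm wide, 18 mm thick).
- pocket: Fixed inclined metal pocket, 36 mm (x) by 60 mm (y) inside, walls 5 mm; origin at the centre of its inner floor. +z runs up its axis to the mouth, leaning 60 degrees from vertical, roughly away from the robot; +y is level; +x is square to the axis, down and away (a tool along it is 30 degrees from vertical). Lower (+x) wall 105 mm tall from the floor, upper and side walls 85 mm.
- pocket_lip (a point): Middle of the edge of the pocket's lower wall, on its inner face, 105 mm from the floor.
- holder: The fixed pine block that carries the pocket, 150 (x) x 90 (y) x 74 mm high with its steel foot plate, origin under it on the bench; the pocket's origin is 45 mm to -x of it and 116 mm up.
- mat: Thin flat rubber mat fixed to the bench, 200 mm (x) by 180 mm (y), 3 mm thick, origin at the centre of its underside; kept clear, a good place to lay the brush. The holder and the mat stand on opposite sides of the middle of the bench, either way round.
- caliper: Stainless caliper lying flat along its x, 200 mm long, jaws 62 mm across, 13 mm high, between holder and mat; origin at the centre of its underside. Leave alone.
- coaster: Round white ceramic coaster, 100 mm across, 9 mm thick. Leave alone.
- gluestand: Empty glue gun stand of red plastic, 110 x 70 mm, 75 mm high, origin under its centre. Leave alone.
- tape: Cardboard roll core standing on its end, 90 mm across, 45 mm high. Leave alone.
- tin: Tin can, 74 mm across, 80 mm high. Leave alone.
- bottle: White glue bottle, 56 mm across, 170 mm high, upright at the far side. Leave alone. (Also fixed, out of the way: a lamp base 230 mm high at the far right, a drawer tower 300 mm high on the left, a box on the right.)
- driver: Screwdriver lying on the bench near the robot. Leave alone.
Things that resemble listed ones, but are neither listed nor needed, are in the scene too. Leave any green look-alike of the brush alone.

How it is judged:
By the outcome, as a careful person would: the job done as asked, in the order asked, and still so for the second after the job is handed in, with the robot touching nothing.
It also fails if it takes over 72 s, if anything falls off the work surface, if the arm or the gripper's body presses on something with over 40 N, if the wrist force passes 120 N, or if a joint passes its speed limit or range.

## Working session

There is one attempt and no reset: what is moved stays moved. The work goes in short steps, Python scripts to look and compute and a shell command to move; the robot and the scene stay as the last step left them, time stands still between calls to the robot, and variables do not carry over. Pictures are saved under pics/ and viewed, at most 11 in all, crops included, and the job is handed in when it is done.

```bash
mkdir -p pics; cat > h.py <<'E'
import numpy as np, cv2
from bench import robot, viewer
from scipy.spatial.transform import Rotation as Ro
def snap(n,f):
    c=viewer.calibration(n); im=viewer.snapshot(n)
    cv2.imwrite('pics/'+f+'.png',cv2.cvtColor(im,cv2.COLOR_RGB2BGR)); np.save('pics/'+f+'.npy',c,allow_pickle=True); return im,c
def load(f): return cv2.imread('pics/'+f+'.png'), np.load('pics/'+f+'.npy',allow_pickle=True).item()
def ray(c,u,v):
    K=np.array([[c['fx'],0,c['cx']],[0,c['fy'],c['cy']],[0,0,1.]])
    p=cv2.undistortPoints(np.array([[[u,v]]],float),K,np.array([c['k1'],0,0,0.]))[0,0]
    R=np.array(c['R']);t=np.array(c['t']); d=R.T@np.r_[p,1]
    return -R.T@t, d/np.linalg.norm(d)
def plane(c,u,v,z):
    o,d=ray(c,u,v); return o+d*(z-o[2])/d[2]
def tri(rs):
    A=sum(np.eye(3)-np.outer(d,d) for o,d in rs); b=sum((np.eye(3)-np.outer(d,d))@o for o,d in rs)
    X=np.linalg.solve(A,b); return X,[np.linalg.norm((np.eye(3)-np.outer(d,d))@(X-o)) for o,d in rs]
def proj(c,X):
    K=np.array([[c['fx'],0,c['cx']],[0,c['fy'],c['cy']],[0,0,1.]])
    return cv2.projectPoints(np.array(X,float).reshape(-1,1,3),cv2.Rodrigues(np.array(c['R']))[0],np.array(c['t'],float),K,np.array([c['k1'],0,0,0.]))[0][:,0]
def go(P,R):
    """rows units from present pose to pos P, rot R"""
    o=robot.get_obs(); R0=Ro.from_euler('xyz',o['ee_rot'])
    print('shift',np.round(R0.inv().apply(np.array(P)-o['tool_pos'])/0.2,3),'turn',np.round((R0.inv()*R).as_rotvec(degrees=True)/30,3))
E
python3 -c "
from h import *
for n in ('top','side'):
    im,c=snap(n,n+'0'); print(n,{k:np.round(v,3).tolist() for k,v in c.items()})
print(robot.get_obs(),robot.tcp_to_grasp)"
```

```text
top {'fx': 487.13, 'fy': 487.13, 'cx': 319.865, 'cy': 235.156, 'k1': 0.029, 'R': [[-0.005, -1.0, -0.019], [-0.996, 0.006, -0.094], [0.094, 0.018, -0.995]], 't': [-0.076, 0.51, 1.245]}
side {'fx': 509.079, 'fy': 509.079, 'cx': 309.999, 'cy': 236.662, 'k1': -0.025, 'R': [[0.987, -0.159, -0.023], [-0.107, -0.548, -0.83], [0.119, 0.821, -0.558]], 't': [-0.521, 0.109, 1.445]}
{'time': 0.1, 'joint_positions': array([ 1.09689320e+00,  8.78800347e-02,  1.37209072e+00,  2.12704891e-05,
        1.68360495e+00, -1.03145266e-01]), 'qvel': array([ 8.70261885e-05, -1.77975455e-03, -3.24507130e-03, -1.49596402e-03,
        4.86635342e-04,  1.27446146e-03]), 'joint_torque': array([ 2.58618580e-03, -3.41249299e+01, -3.03302908e+01,  7.19348830e-02,
        3.03190097e-02, -8.43905946e-05]), 'tool_pos': array([0.19907125, 0.51217981, 0.2044281 ]), 'ee_rot': array([-3.13962232e+00, -2.25207207e-04,  2.77083694e+00]), 'wrist_force': array([0.48598915, 0.23072405, 0.25026641]), 'wrist_torque': array([0.00118448, 0.02285145, 0.00778234]), 'finger_force': 0.0, 'width': 0.09371513419205861} 0.0188
```

View pics/top0.png

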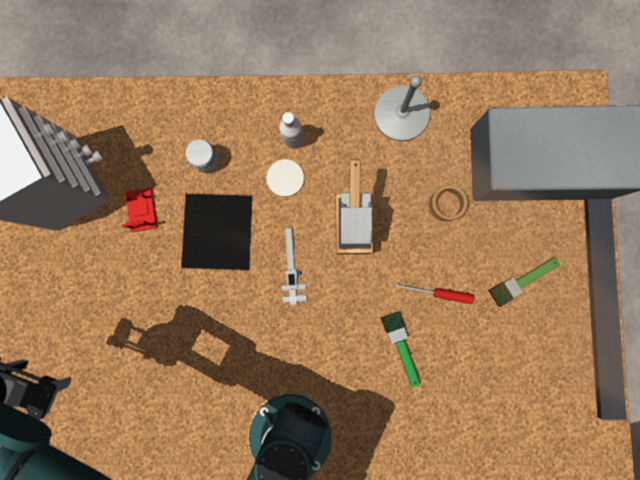

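View pics/side0.png

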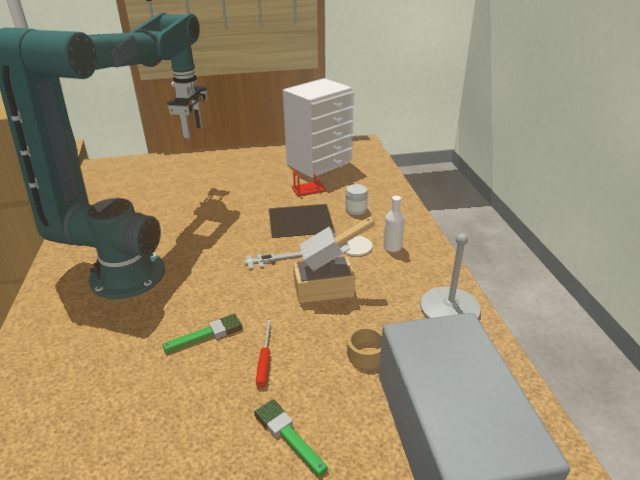

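Candidates for the brush:
- wooden handle in the holder: top (355,178), side (358,232)
- green look-alike: top (403,350), side (205,335)
- green look-alike: top (525,283), side (290,435)

The wooden one sticking out of the tilted metal pocket matches the description. I'll check it in one close crop, both views together.

```bash
python3 -c "
from h import *
a,_=load('top0'); b,_=load('side0')
a=cv2.resize(a[150:270,315:395],(400,600),interpolation=cv2.INTER_CUBIC); b=cv2.resize(b[205:325,295:375],(400,600),interpolation=cv2.INTER_CUBIC)
cv2.imwrite('pics/crop0.png',np.hstack([a,b]))"
```

```text
(no output)
```

View pics/crop0.png

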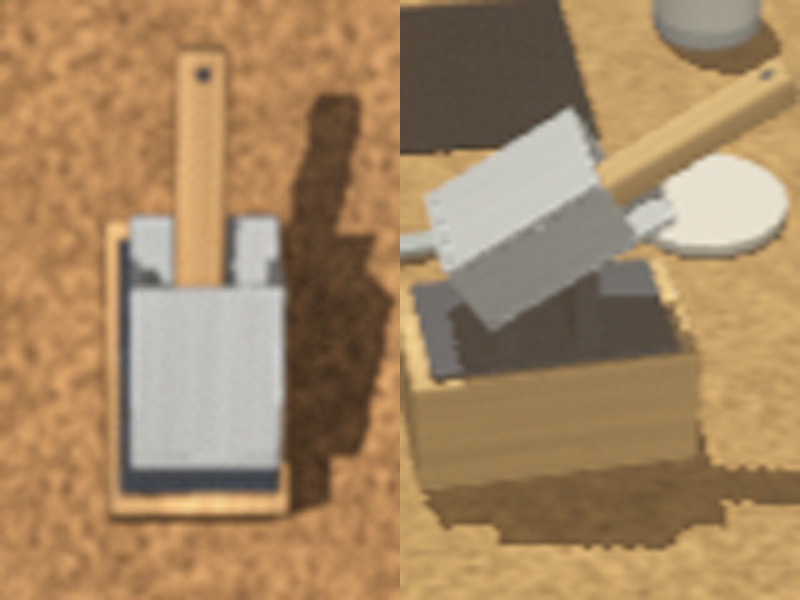

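The crop confirms it: an unpainted wooden handle with a hole (top crop (203,75)) sticks out of the grey pocket, flat on its lower wall. Next I'll cast the edges onto planes at their known heights.

```bash
python3 -c "
from h import *
_,t=load('top0'); _,s=load('side0')
T=lambda u,v,z: plane(t,315+u/5-.5+.0,150+v/5-.5,z)
F={'mouthL':(130,288,-23,85),'mouthR':(285,288,-23,85),'botL':(131,468,-23,-5),'botR':(280,468,-23,-5),'lipL':(130,215,18,105),'lipR':(280,215,18,105),'hL':(178,50,0,190),'hR':(226,50,0,190)}
for k,(u,v,x,z) in F.items():
    P=T(u,v,.116+z*.0005-x*.000866); print(k,P.round(4),'along-h offset',round(z*.000866+x*.0005,4))
S=lambda u,v,z: plane(s,295+u/5-.5,205+v/5-.5,z)
for k,(u,v,x,z) in {'mouthR':(635,238,-23,85),'botR':(495,330,-23,-5),'mouthL':(573,107,-23,85),'botL':(427,198,-23,-5)}.items():
    pass
for k,(u,v,x,z) in {'mouthL':(573-400,107,-23,85),'botL':(427-400,198,-23,-5),'mouthR?':(605-400,190,-23,85),'botR?':(445-400,270,-23,-5)}.items():
    print('side',k,S(u,v,.116+z*.0005-x*.000866).round(4),round(z*.000866+x*.0005,4))
# hole: tri
print('hole',tri([ray(t,315+203/5-.5,150+75/5-.5),ray(s,295+367/5-.5,205+75/5-.5)]))
im,_=load('top0'); 
m=(im.max(2)<40).astype(np.uint8); m[:180]=0;m[275:]=0;m[:,:170]=0;m[:,260:]=0
x,y,w,h=cv2.boundingRect(m); print('mat',plane(t,x,y,.003),plane(t,x+w,y+h,.003))
"
```

```text
mouthL [ 0.5593 -0.1293  0.1784] along-h offset 0.0621
mouthR [ 0.5588 -0.2003  0.1784] along-h offset 0.0621
botL [ 0.48   -0.1302  0.1334] along-h offset -0.0158
botR [ 0.4796 -0.2006  0.1334] along-h offset -0.0158
lipL [ 0.5979 -0.1302  0.1529] along-h offset 0.0999
lipR [ 0.5973 -0.2007  0.1529] along-h offset 0.0999
hL [ 0.662 -0.151  0.211] along-h offset 0.1645
hR [ 0.6618 -0.1725  0.211 ] along-h offset 0.1645
side mouthL [ 0.5604 -0.1297  0.1784] 0.0621
side botL [ 0.4828 -0.132   0.1334] -0.0158
side mouthR? [ 0.5615 -0.2064  0.1784] 0.0621
side botR? [ 0.4827 -0.196   0.1334] -0.0158
hole (array([ 0.65232367, -0.16239854,  0.20642114]), [np.float64(0.0006960834135398111), np.float64(0.000696083413539646)])
mat [0.62177234 0.28969558 0.003     ] [0.42321831 0.1033331  0.003     ]
```

```bash
cat >> h.py <<'E'
O=np.array([.497,-.165,.116]); a=np.array([.866,0,.5]); xp=np.array([.5,0,-.866]); yp=np.array([0,1.,0])
def pk(x,y,z): return O+x*xp+y*yp+z*a
R1=Ro.from_matrix(np.c_[-a,yp,xp]); R2=Ro.from_matrix(np.c_[a,-yp,xp])
E
python3 -c "
from h import *
P=pk(-.083,.003,.128); print(P); go(P,R1)"
```

```text
[ 0.566348 -0.162     0.251878]
shift [-2.933 -2.477 -0.233] turn [-0.189 -0.99  -0.691]
```

```bash
H="python3 -m handwheel"
python3 -m handwheel '[[-0.733,-0.62,-0.058,0,0,0],[-0.733,-0.62,-0.058,0,0,0],[-0.733,-0.62,-0.058,0,0,0],[-0.733,-0.62,-0.058,0,0,0],[-0.733,-0.62,-0.058,0,0,0],[-0.733,-0.62,-0.058,0,0,0],[-0.733,-0.62,-0.058,0,0,0]]' -1
python3 -m handwheel '[[-0.733,-0.62,-0.058,0,0,0],[-0.733,-0.62,-0.058,0,0,0],[-0.733,-0.62,-0.058,0,0,0],[-0.733,-0.62,-0.058,0,0,0],[-0.733,-0.62,-0.058,0,0,0],[-0.733,-0.62,-0.058,0,0,0],[-0.733,-0.62,-0.058,0,0,0]]'
python3 -m handwheel '[[-0.733,-0.62,-0.058,0,0,0],[-0.733,-0.62,-0.058,0,0,0],[-0.733,-0.62,-0.058,0,0,0],[-0.733,-0.62,-0.058,0,0,0],[-0.733,-0.62,-0.058,0,0,0],[-0.733,-0.62,-0.058,0,0,0]]'
python3 -m handwheel '[[-0.6,-0.5,-0.058,-0.19,-0.99,-0.69],[-0.6,-0.5,-0.058,-0.19,-0.99,-0.69],[-0.6,-0.5,-0.058,-0.19,-0.99,-0.69],[-0.6,-0.5,-0.058,-0.19,-0.99,-0.69],[-0.6,-0.5,-0.058,-0.19,-0.99,-0.69],[-0.6,-0.5,-0.058,-0.19,-0.99,-0.69],[-0.6,-0.5,-0.058,-0.19,-0.99,-0.69],[-0.6,-0.5,-0.058,-0.19,-0.99,-0.69]]'
python3 -c "
from h import *
go(pk(-.083,.003,.128),R1); im,c=snap('wrist','w1')
print(robot.get_obs()['joint_positions'],proj(c,[pk(0,.003,.190),pk(0,.003,.128),pk(18e-3,0,.105)]))"
```

```text
time: 0.68
tool_pos: [0.2914, 0.3432, 0.217]
ee_rot: [3.141, -0.0, 2.768]
wrist_force: [0.4, 0.2, -0.1]
width: 0.094
finger_force: 0.0
time: 1.27
tool_pos: [0.3829, 0.1757, 0.2282]
ee_rot: [3.141, -0.001, 2.77]
wrist_force: [-0.4, 0.8, -0.2]
width: 0.094
finger_force: 0.0
time: 1.77
tool_pos: [0.4762, 0.0052, 0.2393]
ee_rot: [-3.141, -0.001, 2.769]
wrist_force: [-0.2, 0.7, 0.4]
width: 0.0939
finger_force: 0.0
time: 2.43
tool_pos: [0.5506, -0.128, 0.2526]
ee_rot: [3.137, 0.525, 3.141]
wrist_force: [0.6, 0.1, -0.1]
width: 0.0939
finger_force: 0.0
shift [-0.067 -0.17   0.042] turn [ 0.007  0.002 -0.002]
[-0.4752577  -0.26168121  1.69191179  0.2478969   1.24606518 -2.07056532] [[285.44745428 323.10980716]
 [283.42196199 256.34208475]
 [281.59875943 225.4703307 ]]
```

View pics/w1.png

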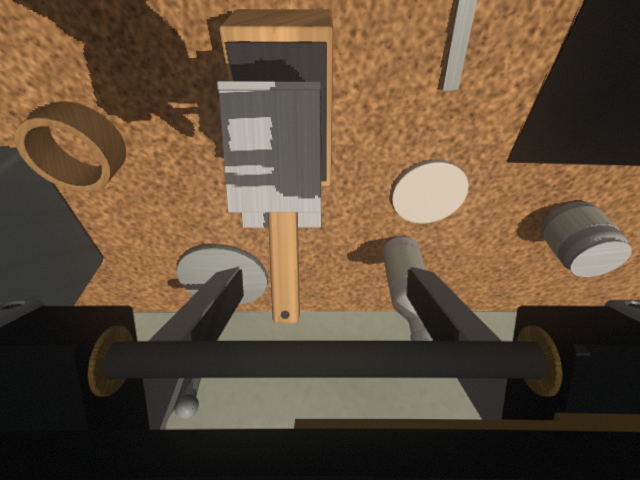

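The wrist view matches the prediction: handle end at (285,321) against a computed (285,323), and lip centre at (281,227) against (282,225). I'll grasp now.

```bash
python3 -m handwheel '[[-0.067,-0.17,0.042,0,0,0],[-0.067,-0.17,0.042,0,0,0],[-0.067,-0.17,0.2,0,0,0],[-0.067,-0.17,0.35,0,0,0],[-0.067,-0.17,0.46,0,0,0],[-0.067,-0.17,0.52,0,0,0],[-0.067,-0.17,0.542,0,0,0],[-0.067,-0.17,0.542,0,0,0]]'
python3 -c "
from h import *
go(pk(.017,.003,.128),R1)"
python3 -m handwheel '[[0,0,0,0,0,0],[0,0,0,0,0,0],[0,0,0,0,0,0],[0,0,0,0,0,0],[0,0,0,0,0,0],[0,0,0,0,0,0],[0,0,0,0,0,0],[0,0,0,0,0,0],[0,0,0,0,0,0],[0,0,0,0,0,0]]' 1
```

```text
time: 3.15
tool_pos: [0.6166, -0.1628, 0.1641]
ee_rot: [3.138, 0.524, 3.141]
wrist_force: [-0.7, 0.7, 0.9]
width: 0.0944
finger_force: 0.0
shift [-0.002  0.004 -0.006] turn [ 0.007 -0.    -0.001]
time: 3.98
tool_pos: [0.6159, -0.164, 0.1646]
ee_rot: [3.139, 0.525, 3.14]
wrist_force: [-0.7, -0.5, 0.2]
width: 0.031
finger_force: 0.0
```

```bash
python3 -m handwheel '[[0,0,0,0,0,0],[0,0,0,0,0,0],[0,0,0,0,0,0],[0,0,0,0,0,0],[0,0,0,0,0,0]]' 1
python3 -m handwheel '[[-0.02,0,-0.01,0,0,0],[-0.06,0,-0.02,0,0,0],[-0.12,0,-0.02,0,0,0],[-0.2,0,-0.02,0,0,0],[-0.28,0,-0.02,0,0,0],[-0.36,0,-0.02,0,0,0],[-0.43,0,-0.02,0,0,0],[-0.48,0,-0.02,0,0,0],[-0.5,0,-0.02,0,0,0],[-0.5,0,-0.02,0,0,0]]'
```

```text
time: 4.4
tool_pos: [0.6159, -0.1639, 0.1646]
ee_rot: [3.139, 0.525, 3.14]
wrist_force: [0.7, 0.5, -0.2]
width: 0.0236
finger_force: 30.0
time: 5.23
tool_pos: [0.7015, -0.1641, 0.219]
ee_rot: [3.139, 0.526, 3.141]
wrist_force: [-0.1, 0.0, -1.7]
width: 0.0239
finger_force: 30.0
```

```bash
python3 -m handwheel '[[-0.05,0,-0.05,0,0,0],[-0.1,0,-0.15,0,0,0],[-0.12,0,-0.3,0,0,0],[-0.12,0,-0.45,0,0,0],[-0.12,0,-0.55,0,0,0],[-0.12,0,-0.6,0,0,0],[-0.12,0,-0.6,0,0,0]]'
python3 -c "
from h import *
go([.5555,.1965,.15],Ro.from_euler('xyz',[np.pi,0,np.pi])); snap('side','s2')"
```

```text
time: 5.82
tool_pos: [0.6609, -0.1648, 0.3381]
ee_rot: [-3.142, 0.53, 3.141]
wrist_force: [0.2, 0.5, -0.9]
width: 0.0238
finger_force: 30.0
shift [0.932 1.806 0.544] turn [-1.000e-03  1.012e+00 -2.000e-03]
```

View pics/s2.png

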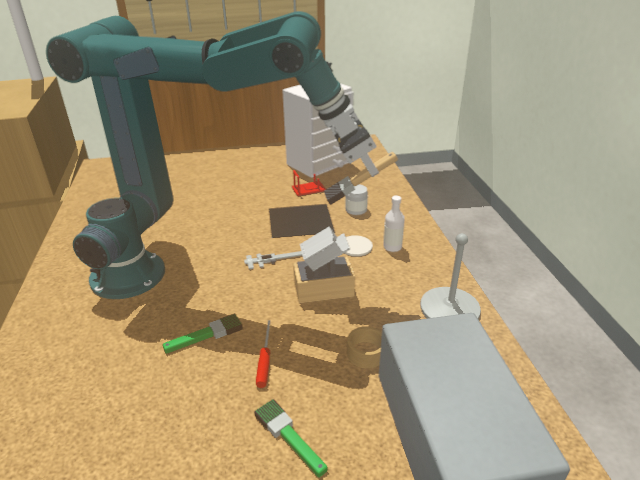

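The side view shows the brush gripped clear of the pocket, with bristles at (335,195) and the handle end at (393,158). Now I'll carry it to the mat.

```bash
python3 -m handwheel '[[0.455,0.9,-0.26,0,0,0],[0.455,0.9,-0.26,0,0,0],[0.455,0.9,-0.26,0,0,0],[0.455,0.9,-0.26,0,0,0],[0.455,0.9,-0.26,0,0,0],[0.455,0.9,-0.26,0,0,0],[0.455,0.9,-0.26,0,0,0]]'
python3 -m handwheel '[[0,0.9,0,0,1,0],[0,0.9,0,0,1,0],[0,0.9,0,0,1,0],[0,0.9,0,0,1,0],[0,0.9,0,0,1,0],[0,0.9,0,0,1,0],[0,0.9,0,0,1,0],[0,0.9,0,0,1,0]]'
python3 -c "
from h import *
go([.5555,.1965,.03],Ro.from_euler('xyz',[np.pi,0,np.pi])); im,c=snap('side','s3')
cv2.imwrite('pics/s3c.png',cv2.resize(cv2.imread('pics/s3.png')[60:260,200:440],None,fx=3,fy=3))"
```

```text
time: 6.45
tool_pos: [0.5554, 0.018, 0.3319]
ee_rot: [3.139, 0.522, -3.139]
wrist_force: [0.6, -0.5, -1.5]
width: 0.024
finger_force: 30.0
time: 7.12
tool_pos: [0.5569, 0.194, 0.3337]
ee_rot: [3.14, 0.001, 3.139]
wrist_force: [-0.2, -0.2, -1.0]
width: 0.0241
finger_force: 30.0
shift [0.009 0.01  1.519] turn [ 0.003  0.002 -0.004]
```

View pics/s3c.png

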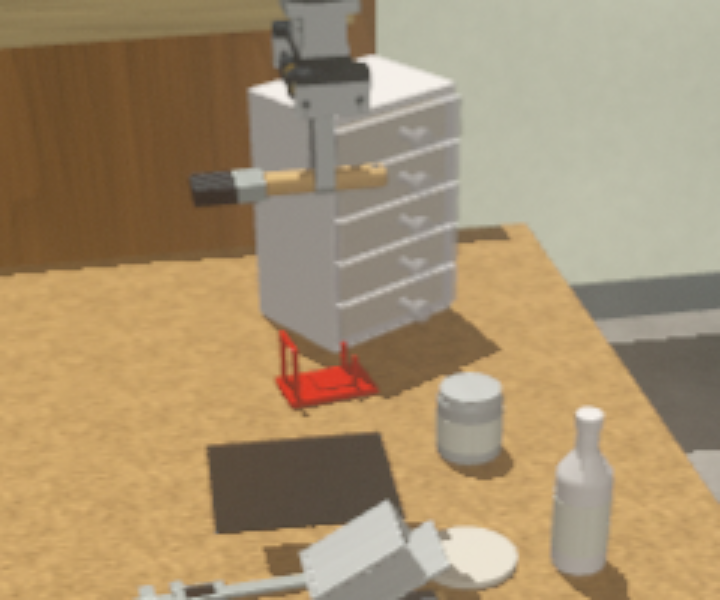

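The brush is level in the fingers, with bristles at crop (212,189) and the handle end at (385,175). I'll lower it onto the mat.

```bash
python3 -m handwheel '[[0.009,0.01,0.2,0,0,0],[0.009,0.01,0.4,0,0,0],[0.009,0.01,0.6,0,0,0],[0.009,0.01,0.8,0,0,0],[0.009,0.01,0.95,0,0,0],[0.009,0.01,1,0,0,0]]'
python3 -m handwheel '[[0,0,0.12,0,0,0],[0,0,0.25,0,0,0],[0,0,0.36,0,0,0],[0,0,0.45,0,0,0],[0,0,0.51,0,0,0],[0,0,0.54,0,0,0],[0,0,0.56,0,0,0],[0,0,0.57,0,0,0],[0,0,0.57,0,0,0]]'
```

```text
time: 7.67
tool_pos: [0.5513, 0.1955, 0.1298]
ee_rot: [3.141, -0.006, 3.139]
wrist_force: [-0.5, -0.5, -2.1]
width: 0.0238
finger_force: 30.0
time: 8.42
tool_pos: [0.5558, 0.1985, 0.0216]
ee_rot: [3.139, 0.003, 3.141]
wrist_force: [-0.4, 0.4, 0.0]
width: 0.0239
finger_force: 30.0
```

```bash
python3 -m handwheel '[[0,0,0.02,0,0,0],[0,0,0.035,0,0,0],[0,0,0.045,0,0,0],[0,0,0.045,0,0,0]]'
python3 -m handwheel '[[0,0,0.01,0,0,0],[0,0,0.02,0,0,0],[0,0,0.02,0,0,0]]'
python3 -m handwheel '[[0,0,0.01,0,0,0],[0,0,0.01,0,0,0]]'
```

```text
time: 8.75
tool_pos: [0.5547, 0.1984, 0.0109]
ee_rot: [3.139, 0.001, 3.141]
wrist_force: [-0.1, -0.1, -0.7]
width: 0.0237
finger_force: 30.0
time: 9.0
tool_pos: [0.5547, 0.1984, 0.0069]
ee_rot: [3.139, 0.001, 3.141]
wrist_force: [-0.2, 0.3, -1.5]
width: 0.0235
finger_force: 30.0
time: 9.17
tool_pos: [0.5549, 0.1984, 0.0051]
ee_rot: [3.139, 0.001, 3.141]
wrist_force: [-0.2, -0.4, -1.0]
width: 0.0239
finger_force: 30.0
```

```bash
python3 -m handwheel '[[0,0,0,0,0,0],[0,0,0,0,0,0],[0,0,0,0,0,0],[0,0,0,0,0,0],[0,0,0,0,0,0],[0,0,0,0,0,0],[0,0,0,0,0,0],[0,0,0,0,0,0],[0,0,0,0,0,0],[0,0,0,0,0,0]]' -1
python3 -m handwheel '[[0.1,0,-0.1,0,0,0],[0.2,0,-0.3,0,0,0],[0.3,0,-0.5,0,0,0],[0.36,0,-0.7,0,0,0],[0.36,0,-0.75,0,0,0],[0.36,0,-0.75,0,0,0]]'
python3 -c "
from h import *
snap('wrist','w4'); snap('top','t4')
im=np.hstack([cv2.imread('pics/w4.png')[:, :],np.zeros((480,0,3),np.uint8)]); print(robot.get_obs()['tool_pos'])"
```

```text
time: 10.0
tool_pos: [0.555, 0.1984, 0.0054]
ee_rot: [3.139, 0.001, 3.141]
wrist_force: [-0.2, 0.2, -0.3]
width: 0.0871
finger_force: 0.0
time: 10.5
tool_pos: [0.4852, 0.1992, 0.1618]
ee_rot: [3.136, 0.013, -3.141]
wrist_force: [0.5, -0.3, 0.8]
width: 0.0936
finger_force: 0.0
[0.48307452 0.19818699 0.15558951]
```

View pics/w4.png

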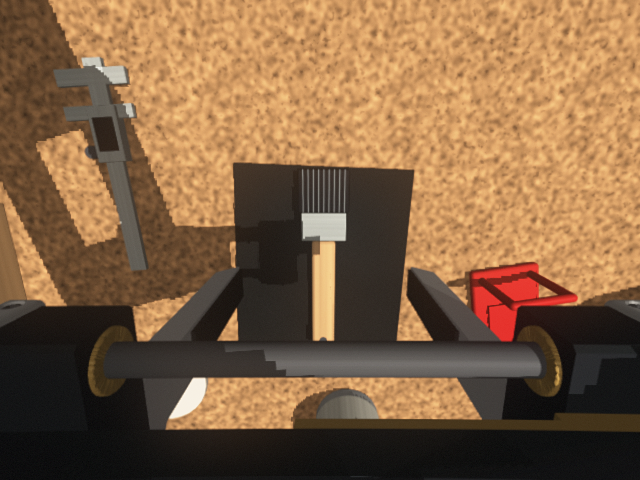

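The brush lies flat on the mat with the bristles toward the robot. The ferrule centre is at (324,226), the bristle tips at (324,170) and the handle end near (323,338).

```bash
python3 -c "
from h import *
_,c=load('w4'); F=plane(c,324,226.5,.021); B=plane(c,324.5,169.5,.019); Hh=plane(c,323,332,.021)
print(F,B,Hh); ang=np.arctan2(*(B-Hh)[[1,0]]); print(np.degrees(ang))
F[2]=.005; go([F[0],F[1],.005],Ro.from_euler('xyz',[np.pi,0,ang]))"
```

```text
[0.48472596 0.19980003 0.021     ] [0.43008924 0.20022292 0.019     ] [0.59989937 0.19885737 0.021     ]
179.53925886439185
shift [-0.006  0.006  0.753] turn [0.005 0.005 0.015]
```

```bash
python3 -m handwheel '[[-0.006,0.006,0.15,0,0,0],[-0.006,0.006,0.35,0,0,0],[-0.006,0.006,0.5,0,0,0],[-0.006,0.006,0.62,0,0,0],[-0.006,0.006,0.69,0,0,0],[-0.006,0.006,0.73,0,0,0],[-0.006,0.006,0.75,0,0,0],[-0.006,0.006,0.75,0,0,0]]'
python3 -m handwheel '[[0,0,0,0,0,0],[0,0,0,0,0,0],[0,0,0,0,0,0],[0,0,0,0,0,0],[0,0,0,0,0,0],[0,0,0,0,0,0],[0,0,0,0,0,0],[0,0,0,0,0,0],[0,0,0,0,0,0],[0,0,0,0,0,0]]' 1
python3 -m handwheel '[[0,0,0,0,0,0],[0,0,0,0,0,0]]'
```

```text
time: 11.27
tool_pos: [0.4824, 0.199, 0.0037]
ee_rot: [3.141, -0.004, 3.141]
wrist_force: [0.8, 0.1, -0.1]
width: 0.0937
finger_force: 0.0
time: 12.1
tool_pos: [0.4843, 0.1996, 0.0054]
ee_rot: [3.139, 0.001, 3.141]
wrist_force: [0.4, -0.5, 0.0]
width: 0.0437
finger_force: 30.0
time: 12.27
tool_pos: [0.4843, 0.1996, 0.0054]
ee_rot: [3.139, 0.001, 3.141]
wrist_force: [-0.0, -0.3, -0.3]
width: 0.0437
finger_force: 30.0
```

```bash
python3 -m handwheel '[[0,0,-0.05,0,0,0],[0,0,-0.2,0,0,0],[0,0,-0.4,0,0,0],[0,0,-0.6,0,0,0],[0,0,-0.8,0,0,0],[0,0,-0.95,0,0,0],[0,0,-1,0,0,0]]'
python3 -m handwheel '[[0,0,-0.2,0,0,0],[0,0,-0.4,0,0,0],[0,0,-0.6,0,0,0],[0,0,-0.65,0,0,0],[0,0,-0.65,0,0,0]]'
python3 -m handwheel '[[0,0,0,0,0,0.2],[0,0,0,0,0,0.4],[0,0,0,0,0,0.6],[0,0,0,0,0,0.8],[0,0,0,0,0,1]]'
python3 -m handwheel '[[0,0,0,0,0,0.2],[0,0,0,0,0,0.4],[0,0,0,0,0,0.6],[0,0,0,0,0,0.8],[0,0,0,0,0,1]]'
python3 -m handwheel '[[0,0,0,0,0,0.2],[0,0,0,0,0,0.4],[0,0,0,0,0,0.6],[0,0,0,0,0,0.8],[0,0,0,0,0,1]]'
python3 -m handwheel '[[0,0,0,0,0,0.2],[0,0,0,0,0,0.4],[0,0,0,0,0,0.6],[0,0,0,0,0,0.8],[0,0,0,0,0,1]]'
python3 -m handwheel '[[0,0,0,0,0,0.2],[0,0,0,0,0,0.4],[0,0,0,0,0,0.6],[0,0,0,0,0,0.8],[0,0,0,0,0,1]]'
python3 -m handwheel '[[0,0,0,0,0,0.2],[0,0,0,0,0,0.4],[0,0,0,0,0,0.6],[0,0,0,0,0,0.8],[0,0,0,0,0,1],[0,0,0,0,0,1]]'
python3 -c "
from h import *
print(robot.get_obs()['joint_positions']); go(pk(-.07,0,.25),R2); snap('side','s5')"
```

```text
time: 12.85
tool_pos: [0.4862, 0.2, 0.2124]
ee_rot: [3.136, 0.012, 3.141]
wrist_force: [0.5, -0.0, -1.2]
width: 0.0439
finger_force: 30.0
time: 13.27
tool_pos: [0.4848, 0.1992, 0.3386]
ee_rot: [3.137, 0.008, 3.141]
wrist_force: [-0.0, -0.0, -1.7]
width: 0.0439
finger_force: 30.0
time: 13.68
tool_pos: [0.4829, 0.1987, 0.3309]
ee_rot: [-3.139, -0.005, 2.612]
wrist_force: [-0.8, -0.0, -1.0]
width: 0.044
finger_force: 30.0
time: 14.1
tool_pos: [0.483, 0.1987, 0.3309]
ee_rot: [-3.137, -0.003, 2.089]
wrist_force: [-0.5, 0.9, -1.3]
width: 0.0435
finger_force: 30.0
time: 14.52
tool_pos: [0.483, 0.1987, 0.3309]
ee_rot: [-3.136, -0.001, 1.565]
wrist_force: [0.8, 0.3, -1.3]
width: 0.0442
finger_force: 30.0
time: 14.93
tool_pos: [0.483, 0.1987, 0.3309]
ee_rot: [-3.137, 0.002, 1.042]
wrist_force: [0.2, 0.4, -0.9]
width: 0.0436
finger_force: 30.0
time: 15.35
tool_pos: [0.483, 0.1987, 0.331]
ee_rot: [-3.138, 0.004, 0.518]
wrist_force: [0.5, -0.3, -0.8]
width: 0.0438
finger_force: 30.0
time: 15.85
tool_pos: [0.483, 0.1986, 0.3312]
ee_rot: [-3.141, 0.005, -0.002]
wrist_force: [-0.0, -0.1, -1.2]
width: 0.0436
finger_force: 30.0
[0.28023831 0.03862188 1.17459941 0.0021175  1.93302635 1.85381861]
shift [0.982 1.816 0.142] turn [-0.     1.01  -0.004]
```

```bash
python3 -m handwheel '[[0.49,0.908,0,0,0,0],[0.49,0.908,0,0,0,0],[0.49,0.908,0,0,0,0],[0.49,0.908,0,0,0,0],[0.49,0.908,0,0,0,0],[0.49,0.908,0,0,0,0],[0.49,0.908,0,0,0,0],[0.49,0.908,0,0,0,0]]'
python3 -m handwheel '[[0.49,0.908,0,0,0,0],[0.49,0.908,0,0,0,0],[0.49,0.908,0,0,0,0],[0.49,0.908,0,0,0,0],[0.49,0.908,0,0.0,0.4,0],[0.49,0.908,0,0,0.7,0],[0.49,0.908,0,0,1,0],[0.49,0.908,0,0,1.01,0],[0.49,0.908,0,0,1.01,0],[0.49,0.908,0,0,1.01,0]]'
python3 -c "
from h import *
print(robot.get_obs()['joint_positions']); go(pk(-.07,0,.25),R2); im,c=snap('wrist','w6'); snap('side','s6'); 
g=pk(-.0766,0,.25); print(proj(c,[g-.134*a,g+.056*a,pk(.018,.0,.105)]))
A=cv2.imread('pics/w6.png'); B=cv2.resize(cv2.imread('pics/s6.png')[120:280,260:460],(600,480)); cv2.imwrite('pics/m6.png',cv2.resize(np.hstack([A[:,130:480],B]),(792,400)))"
```

```text
time: 16.57
tool_pos: [0.5814, 0.0175, 0.3334]
ee_rot: [-3.138, 0.002, 0.001]
wrist_force: [0.8, 0.7, -1.6]
width: 0.0439
finger_force: 30.0
[-0.06934066  0.17330461  1.02291487  0.00347687  1.94722914  1.50183318]
shift [0.485 0.913 0.155] turn [-0.007  1.003 -0.   ]
[[539.17996589 269.95160527]
 [734.37850484  -9.93693988]
 [494.00518063 210.41511661]]out of range; nothing moved
```

View pics/m6.png

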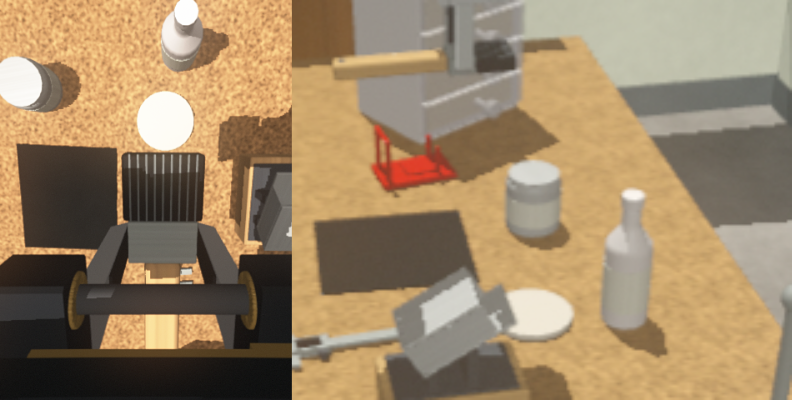

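The second call was refused because 1.01 is out of range. The brush is held straight, handle toward the robot and bristles up at panel (163,187). I'll redo the move with 1.0.

```bash
python3 -m handwheel '[[0.49,0.91,0,0,0,0],[0.49,0.91,0,0,0,0],[0.49,0.91,0.05,0,0,0],[0.49,0.91,0.1,0,0,0],[0.49,0.91,0.15,0,0.4,0],[0.49,0.91,0.15,0,0.7,0],[0.49,0.91,0.15,0,1,0],[0.49,0.91,0.15,0,1,0],[0.49,0.91,0.15,0,1,0],[0.49,0.91,0.15,0,1,0]]'
python3 -c "
from h import *
go(pk(-.07,0,.25),R2); snap('side','s7'); snap('top','t7')
B=cv2.resize(cv2.imread('pics/s7.png')[130:310,260:440],(400,400)); A=cv2.resize(cv2.imread('pics/t7.png')[100:280,265:445],(400,400)); cv2.imwrite('pics/m7.png',np.hstack([A,B]))"
```

```text
time: 17.5
tool_pos: [0.6765, -0.1623, 0.302]
ee_rot: [-3.137, -0.521, -0.001]
wrist_force: [0.0, -0.1, -1.1]
width: 0.0438
finger_force: 30.0
shift [0.008 0.013 0.006] turn [-0.008  0.005 -0.002]
```

View pics/m7.png

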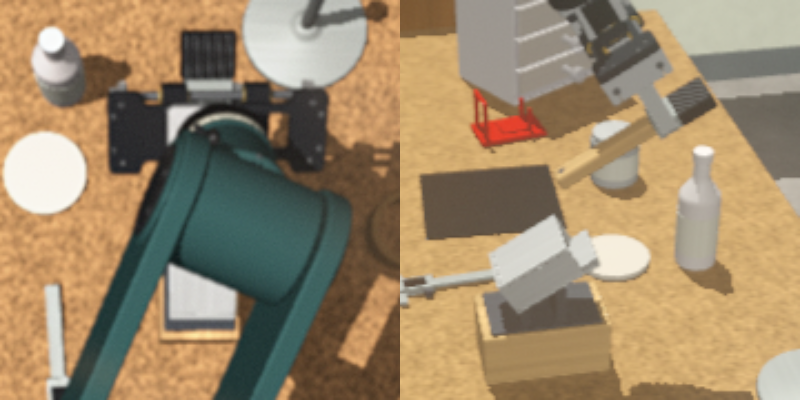

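```bash
python3 -c "
from h import *
_,c=load('s7'); o=robot.get_obs(); R=Ro.from_euler('xyz',o['ee_rot']).as_matrix(); T=o['tool_pos']
f=lambda *p: T+R@np.array(p)
q=proj(c,[f(-.123,0,-.0156),f(-.134,-.012,-.0156),f(-.134,.012,-.0156),f(-.134,.012,.0024),f(.056,.025,-.0146),f(.056,.025,.0014),f(.056,-.025,-.0146)])
print(np.c_[(q[:,0]-260)/.45+400,(q[:,1]-130)/.45].round(0).tolist())"

```

```text
[[564.0, 168.0], [553.0, 168.0], [557.0, 179.0], [566.0, 190.0], [714.0, 91.0], [721.0, 103.0], [700.0, 71.0]]
```

```bash
python3 -m handwheel '[[0.008,0.013,0.1,0,0,0],[0.008,0.013,0.2,0,0,0],[0.008,0.013,0.3,0,0,0],[0.008,0.013,0.37,0,0,0],[0.008,0.013,0.396,0,0,0],[0.008,0.013,0.396,0,0,0]]'
python3 -m handwheel '[[-0.03,0,0,0,0,0],[-0.08,0,0,0,0,0],[-0.13,0,0,0,0,0],[-0.18,0,0,0,0,0],[-0.21,0,0,0,0,0],[-0.22,0,0,0,0,0],[-0.22,0,0,0,0,0]]'
python3 -c "
from h import *
go(pk(.008,0,.134),R2); snap('side','s8')
snap('top','t8')
B=cv2.resize(cv2.imread('pics/s8.png')[170:290,290:410],(500,500),interpolation=cv2.INTER_CUBIC); cv2.imwrite('pics/m8.png',B)"
```

```text
time: 18.1
tool_pos: [0.7215, -0.1664, 0.2351]
ee_rot: [-3.138, -0.522, -0.001]
wrist_force: [-1.2, 0.4, -1.3]
width: 0.0437
finger_force: 30.0
time: 18.68
tool_pos: [0.6825, -0.1673, 0.2161]
ee_rot: [-3.14, -0.526, -0.002]
wrist_force: [-0.0, -0.8, -1.3]
width: 0.0437
finger_force: 30.0
shift [-0.384 -0.011  0.009] turn [-0.002 -0.005 -0.003]
```

View pics/m8.png

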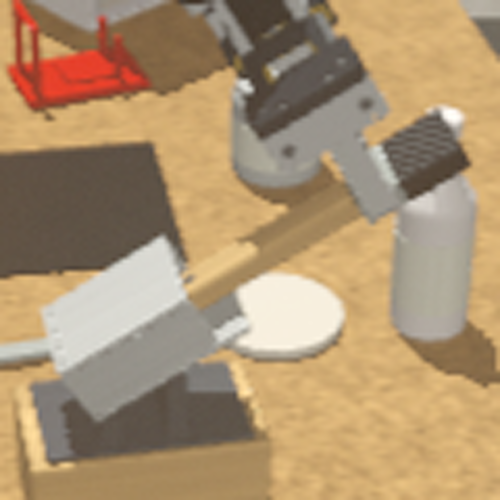

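The handle end has entered the mouth at (205,285), parallel to the walls, and the forces are low. Continuing in.

```bash
python3 -m handwheel '[[-0.03,-0.01,0,0,0,0],[-0.08,-0.01,0,0,0,0],[-0.13,-0.01,0,0,0,0],[-0.18,-0.01,0,0,0,0],[-0.23,-0.01,0,0,0,0],[-0.27,-0.01,0,0,0,0],[-0.3,-0.01,0,0,0,0],[-0.32,-0.01,0,0,0,0],[-0.33,-0.01,0,0,0,0],[-0.33,-0.01,0,0,0,0]]'
python3 -m handwheel '[[0,0,0.01,0,0,0],[0,0,0.02,0,0,0],[0,0,0.025,0,0,0],[0,0,0.025,0,0,0]]'
python3 -c "
from h import *
go(pk(.0156,0,.134),R2); print(robot.get_obs()['wrist_torque'])"
```

```text
time: 19.62
tool_pos: [0.6255, -0.165, 0.1818]
ee_rot: [-3.139, -0.525, -0.002]
wrist_force: [0.5, 0.4, -1.0]
width: 0.0436
finger_force: 30.0
time: 19.95
tool_pos: [0.6283, -0.1649, 0.1771]
ee_rot: [-3.138, -0.524, -0.002]
wrist_force: [-0.1, 0.3, -1.3]
width: 0.0437
finger_force: 30.0
shift [-0.051  0.001  0.014] turn [-0.004 -0.002 -0.003]
[-0.02221098  0.42756802 -0.00522769]
```

Now fine steps down the axis until light contact with the floor.

```bash
python3 -m handwheel '[[-0.01,0,0,0,0,0],[-0.02,0,0,0,0,0],[-0.03,0,0,0,0,0],[-0.03,0,0,0,0,0]]'
python3 -m handwheel '[[-0.005,0,0,0,0,0],[-0.01,0,0,0,0,0],[-0.01,0,0,0,0,0]]'
python3 -m handwheel '[[-0.005,0,0,0,0,0],[-0.01,0,0,0,0,0],[-0.01,0,0,0,0,0]]'
python3 -c "
from h import *
go(pk(.0156,0,.134),R2); print(robot.get_obs()['wrist_torque'])"
```

```text
time: 20.28
tool_pos: [0.6224, -0.1649, 0.1741]
ee_rot: [-3.138, -0.524, -0.002]
wrist_force: [-0.0, -0.3, -1.2]
width: 0.0436
finger_force: 30.0
time: 20.53
tool_pos: [0.621, -0.165, 0.1734]
ee_rot: [-3.139, -0.525, -0.002]
wrist_force: [-0.3, 0.5, -1.4]
width: 0.0441
finger_force: 30.0
time: 20.78
tool_pos: [0.6193, -0.1649, 0.1723]
ee_rot: [-3.139, -0.525, -0.002]
wrist_force: [0.1, 0.3, -0.8]
width: 0.0437
finger_force: 30.0
shift [-0.     0.     0.016] turn [-0.004 -0.002 -0.003]
[-0.04970705  0.428476    0.01527037]
```

```bash
python3 -m handwheel '[[-0.005,0,0,0,0,0],[-0.005,0,0,0,0,0]]'
python3 -m handwheel '[[-0.005,0,0,0,0,0],[-0.005,0,0,0,0,0]]' | grep -A1 ee_rot
python3 -m handwheel '[[-0.005,0,0,0,0,0],[-0.005,0,0,0,0,0]]' | grep force
```

```text
time: 20.95
tool_pos: [0.6187, -0.165, 0.1722]
ee_rot: [-3.139, -0.525, -0.002]
wrist_force: [0.6, -1.0, -0.5]
width: 0.044
finger_force: 30.0
ee_rot: [-3.139, -0.527, -0.002]
wrist_force: [3.0, 0.3, 0.1]
wrist_force: [6.3, 0.2, 1.2]
finger_force: 30.0
```

The handle end touches the floor at about 6 N. I'll ease off slightly and settle it onto the lower wall.

```bash
python3 -m handwheel '[[0.004,0,0.005,0,0,0],[0.004,0,0.008,0,0,0],[0.004,0,0.008,0,0,0]]' | grep wrist_force
python3 -m handwheel '[[0,0,0.005,0,0,0],[0,0,0.008,0,0,0],[0,0,0.008,0,0,0]]' | grep wrist_force
python3 -c "
from h import *
go(pk(.0156,0,.134),R2); snap('side','s9'); print(robot.get_obs()['wrist_torque'])"
```

```text
wrist_force: [4.8, 0.9, 4.3]
wrist_force: [4.6, 1.0, 4.6]
shift [0.003 0.    0.003] turn [-0.003 -0.007 -0.003]
[ 0.31585941 -0.67083347 -0.03163339]
```

```bash
python3 -m handwheel '[[0,0,0,0,0,0],[0,0,0,0,0,0],[0,0,0,0,0,0],[0,0,0,0,0,0],[0,0,0,0,0,0],[0,0,0,0,0,0],[0,0,0,0,0,0],[0,0,0,0,0,0],[0,0,0,0,0,0],[0,0,0,0,0,0]]' -1
python3 -m handwheel '[[0,0,-0.03,0,0,0],[0,0,-0.1,0,0,0],[0,0,-0.25,0,0,0],[0,0,-0.45,0,0,0],[0,0,-0.65,0,0,0],[0,0,-0.8,0,0,0],[0,0,-0.85,0,0,0],[0,0,-0.85,0,0,0]]'
python3 -c "
from h import *
_,c=snap('side','s10'); snap('wrist','w10')
B=cv2.resize(cv2.imread('pics/s10.png')[190:310,290:410],(400,400),interpolation=cv2.INTER_CUBIC); A=cv2.resize(cv2.imread('pics/w10.png')[:,:480],(400,400));cv2.imwrite('pics/m10.png',np.hstack([A,B]))
q=proj(c,[pk(0,0,.190),pk(.001,-.025,.190),pk(.017,-.025,.190),pk(0,.022,.148)]); print(((q-[290,190])/.3+[400,0]).round())"
```

```text
time: 22.67
tool_pos: [0.6192, -0.165, 0.1687]
ee_rot: [-3.139, -0.525, -0.002]
wrist_force: [0.2, -0.3, -0.3]
width: 0.0938
finger_force: 0.0
time: 23.33
tool_pos: [0.5343, -0.166, 0.3206]
ee_rot: [3.139, -0.532, -0.0]
wrist_force: [0.6, -0.8, 0.5]
width: 0.094
finger_force: 0.0
[[672.  94.]
 [681. 112.]
 [691. 127.]
 [617. 107.]]
```

View pics/m10.png

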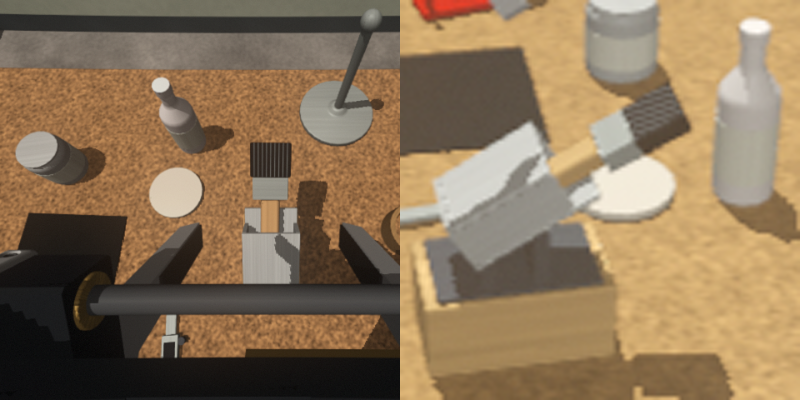

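The brush sits in the pocket handle-down with the bristles out. Its bristle end at panel (687,123) matches the seated prediction (681–691, 112–127), and the robot is clear.

```bash
python3 -c "
from h import *
print(robot.close_job())"
```

```text
the job is handed in; nothing more can be done
None
```

The brush is back in the holder handle-down, with its handle end on the pocket floor (touched down at about 6 N) and the bristles out of the mouth; I let go, left the other items alone, and handed in at about 23 s of the 72 s.

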